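Press a tin's lid home with a ratchet clamp, release it and set the tin out

TASK

The little metal tin lying in the scissor-handled clamp has its lid only part way in. Push the clamp's movable finger pad towards the fixed one until the lid is pressed fully home and the ratchet holds the handles shut by itself, without forcing it, because the thin tin dents; let go for a second to see that it holds. Then press that pad down to free the ratchet and let the handles spring fully open, lift the tin out and set it down flat, the way up it lay, in the middle of the white plate, leaving the other things where they are.

Things in the scene. Friction and masses are not known exactly. Their poses are not given: they have to be found in the camera images.
- clamp: Steel scissor clamp on a fixed dark base plate 245 x 125 x 12 mm (x from -150 to +95 mm). Origin: on the worktop below the pivot. Its x axis runs from the finger pads or rings (x = -115 mm) past the pivot to the jaws (x = +70 mm), y to the left of that, z up. Levers are round bars 11 to 12 mm thick, centre line 52 mm above the worktop. Place and yaw differ each time.
- pivot (a point): Top of the pivot post (13 mm radius), 64 mm up, at clamp x = y = 0. The movable lever turns about it. Fixed lever: ring at -y, jaw at +y. Movable lever: ring at +y, jaw at -y. Pushing the movable ring towards -y moves its jaw towards +y, onto the lid.
- fixed_ring (a point): Centre, at its top, of the fixed lever's finger pad, at (-115, -48) mm in the clamp. The fixed lever is part of the clamp. At its other end the fixed jaw carries a round anvil on a screw, its face set anywhere from y = +22 to +31 mm in the clamp: not measured, so how far the handles must close until all is tight has to be felt.
- rack (a point): Middle of the top of the ratchet rack: a bar 9 mm wide (x), 55 mm long (y), 70 mm up, fixed above the shanks beside the rings, teeth below. Its five teeth catch a sprung pawl of the movable shank at lever = about 0.21, 0.27, 0.33, 0.39 and 0.45 rad. When let go, the lever backs off to the last tooth passed.
- cradle (a point): Middle of the floor of the grey cradle in which the tin lies, 30 mm above the worktop, at (70, -4) mm in the clamp. Two low guides along the tin's x sides rise to 38 mm above the worktop.
- lever (a joint): Angle of the movable lever, rad: 0 open, grows as it closes, stop at 0.52. Springs open (1 to 3 N at the ring) unless a tooth holds it. Pushing the ring takes 2 to 10 N, briefly 13, while teeth click and the lid slides (home at 0.29 to 0.43); then the force climbs 1.5 N per mm as the jaw pad gives: stop at 14 to 17 N. Past that all is solid; 30 N on the ring or 40 N on the tin is too much.
- ring (a point): Centre, at the top, of the movable lever's finger pad (the ring): 57 mm above the worktop when not pressed down; at (-115, +52) mm in the clamp when open. A flat rounded pad 9 mm thick with a raised rim, 45 mm along the shank by 36 mm across, turned -0.35 rad (plus the lever angle) to the clamp's x axis. It moves on a circle of 126 mm radius about the pivot.
- grip: Shank and ring of the movable lever (origin on the pivot, 52 mm up). Pressed at the ring it flexes up to 14 mm down with 1 to 6 N, then meets a stop; 6 mm or more frees the pawl. It may spring out from under the finger at once, or friction may keep it there: then draw it outwards (+y) while held down, or it catches a lower tooth as it rises. Do not shove it on against its open stop.
- jaw_pad: Rubber-faced round pad 20 mm wide, sprung, on the movable jaw; it presses on the middle of the lid. Origin at the tip of its face. It gives 4 mm at 5 N per mm, then is solid.
- tin: Rectangular metal tin 40 mm (its x) x 50 mm (its y) x 42 mm high, 200 g, lying loose in the cradle with its axes near those of the clamp; origin at the centre of the underside of the tin without the lid. Its lid is on its -y end. It may stand some mm off the anvil and is pushed there as the clamp closes. Lift it by its two 40 mm apart sides (fingers closing along its x), above the guides.
- lid (a joint): How far the tin's lid stands out, m: 6 to 8 mm at the start, 0 fully home. The lid is a 40 x 42 mm cap 6 mm thick; it slides in with about 5 N and stays where it is.
- plate: White patterned round plate 165 mm across, 21 mm high at the rim, standing loose on the 5 mm thick drying mat to the left of the clamp; origin at the centre of its underside. Its flat middle is about 8 mm above its underside.
- milk_pitcher: Steel milk jug 105 mm high, bystander beyond the work
- pepper_grinder: Black pepper mill 106 mm high, bystander
- honey_jar: Glass jar 90 mm high with lid, bystander
- garlic: Garlic bulb 58 mm high, bystander

How it is judged (in metres and radians):
On the way, in this order (a step that is already met when the one before it is completed fails the run):
1. lid fully home and the handles held shut by the ratchet alone, untouched (value of joint lid below 0.0015 m and value of joint lever above 0.2 rad and contact force between each of the fingers, the arm and grip below 0.3 N), for 0.4 s.
2. ratchet released and the handles sprung fully open (value of joint lever below 0.06 rad), for 0.2 s.
At the end, for the whole second after the job is handed in: The lid is home within 1.5 mm, the clamp's handles are open (lever below 0.06 rad), and the tin rests flat (within 0.15 rad), its way up unchanged, on the plate, its centre within 35 mm of the plate's, let go and still (value of joint lid below 0.0015 m and value of joint lever below 0.06 rad and horizontal distance between tin and plate below 0.035 m and angle between tin's own z axis and vertical below 0.15 rad and z of tin in the frame of plate between 0.001 and 0.025 m and angle between plate's own z axis and vertical below 0.1 rad and linear speed of tin below 0.02 m/s); the robot touches nothing.
It fails at once if the tin is dented: clamp pressed on it with more than 40 N (contact force between tin and jaw_pad above 40 N).
It fails at once if the finger pad is forced with more than 30 N (contact force between any of the fingers, the arm and grip above 30 N).
It fails at once if a bystander is moved more than 30 mm (distance of any of milk_pitcher, pepper_grinder, honey_jar, garlic from where it was at the start of the episode above 0.03 m).
It also fails if it takes over 72 s, if anything falls off the work surface, if the arm or the gripper's body presses on something with over 40 N, if the wrist force passes 120 N, or if a joint passes its speed limit or range.

ROBOT

A 6-joint arm with a two-finger parallel gripper is mounted at the origin on a cart in front of the work surface, level with it; the furniture and walls round the work are solid. World frame = base frame: x ahead of the robot, y to its left, z up, the work surface at z = 0. Lengths are in mm, angles in rad, forces in N, time in s.
With the tool pointing down it reaches from about 400 to 825 mm from the base axis. Payload 7 kg.
Tool frame: the origin (TCP) lies between the finger pads; the fingertips stand 17 mm ahead of it and the grasp point (between the pads) lies 2 mm behind it (env.nose_length is the distance from the TCP to the fingertips, in mm); z points along the fingers, y is the line along which they close (so a half turn about z gives the same grasp; the last joint's range is limited). The gripper opens to 85 mm and grips with 20 to 120 N. Pads are 22 mm wide; open, the fingers measure 114 mm over their backs; the gripper's body (76 mm by 85 mm) begins 54 mm behind the grasp point. The pads swing forward as they close: fully open they stand 13 mm farther back than shut.
Start: joints at [1.49, 0.359, 0.012, 0, -1.224, -0.288], TCP at [243.342, 629.587, 248.302] pointing down, gripper open.
Joint ranges: [-3.07, 3.07], [-1.43, 2.12], [-1.02, 1.25], [-3.03, 1.67], [-3.05, -0], [-3.03, 3.03]. Speed limits (rad/s): [2.39, 2.39, 3.01, 3.14, 3.14, 3.14].

INTERFACE

Orientations are given as a rotation vector (axis times angle).
In Python, from bench import observe, viewer, env gives the robot as it stands.
- The arm moves only by the tool move_arm, never from a script. Its argument "commands" is one flat list of numbers, 7 for each row, row after row: the shift along the world's x, y, z in units of 150 mm (1.0 is 150 mm), then the turn, a rotation vector about the world's x, y, z in units of 45 degrees (1.0 is 45 degrees), then the opening, from 0 (shut) to 1 (fully open). In form: [dx, dy, dz, wx, wy, wz, fingers, dx, dy, dz, wx, wy, wz, fingers, ...]. A call has 1 to 10 rows; each row is the pose to reach, as a shift and turn from the pose commanded when the call began; what a row does not reach only later rows make up. A row lasts 1/12 s, in which the tool goes at most 41.7 mm and 7.16 degrees, less where a joint would pass 70% of its speed; a pose out of reach is approached as far as the arm can. A call with a number of a shift or a turn outside -1 to 1 is refused whole. A call with a gripper value outside its range is refused whole. The fingers move at their own pace and stop on an object; "squeeze" is the grip in N (left out, the last holds). Time passes only in rows, so rows that repeat a pose let the fingers close. It gives the time, the measured TCP pose, the force, the opening and the grip force at its end, in the units of the state.
- observe(): the state, without advancing time (a new reading comes with each control period).
- viewer.grab_frame(name): name is "scene" or "top" or "wrist"; returns a dict with "frame" (400x640x3 uint8, red, green, blue), "fovy" (degrees; the focal length in pixels is half the picture's height over the tangent of half this angle, whatever the lens; pixels are square), "cx", "cy" (the principal point, pixels), "world_to_cam" (4x4, takes a point from world to camera coordinates). Camera axes: x right, y up, looking along -z (the intrinsics and any distortion apply to the point x, -y, -z); pixel columns grow to the right and rows downward; lengths in mm; the calibration is good to about 2 mm. A picture is of the moment at which its call begins. There is no depth.
- env.job_done(): hands the job in; it is judged then, once.
The state is a dict: "clock": time; "q": joint angles; "qvel": joint speeds; "joint_torque": joint torques, N m; "tool_pos": TCP position; "ee_rot": TCP orientation; "ft_force": force on the tool from outside, world axes, zero at the start; "ft_torque": the same for the moment, N m; "width": finger opening in mm; "gripper_force": force on a finger pad.
Only numpy, scipy, OpenCV 4.12 (cv2) and the standard library are available. Lean on these libraries where they do the work, as an engineer would, in place of code of your own. Each camera call takes 0.05 s, during which the arm holds its last target. There are 200 camera calls.

## Working session

There is one attempt and no reset: what is moved stays moved. The work goes in short steps, Python scripts to look and compute and a tool call to move; the robot and the scene stay as the last step left them, time stands still between calls to the robot, and variables do not carry over. Pictures are saved under pics/ and viewed, at most 13 in all, crops included, and the job is handed in when it is done.

Besides the shell and the picture viewer there is one more tool, called by a JSON object that holds its "api" and its "payload". move_arm: Moves the arm, as the interface text tells. Its arguments: {"type":"object","properties":{"commands":{"type":"array","items":{"type":"number","minimum":-1,"maximum":1}},"squeeze":{"type":"number"}},"required":["commands"]}

```bash
mkdir -p pics
cat > h.py <<'E'
import numpy as np, cv2
from bench import observe, viewer, env
def grab(n,fn=None):
    f=viewer.grab_frame(n)
    if fn: cv2.imwrite('pics/'+fn,cv2.cvtColor(f['frame'],cv2.COLOR_RGB2BGR))
    return f
def ray(f,u,v):
    F=200/np.tan(np.radians(f['fovy'])/2); M=np.array(f['world_to_cam'])
    d=np.array([(u-f['cx'])/F,-(v-f['cy'])/F,-1.]); R=M[:3,:3]
    return -R.T@M[:3,3], R.T@d
def onz(f,u,v,z):
    o,d=ray(f,u,v); return o+d*(z-o[2])/d[2]
def proj(f,p):
    F=200/np.tan(np.radians(f['fovy'])/2); M=np.array(f['world_to_cam'])
    c=M[:3,:3]@np.asarray(p,float)+M[:3,3]; return np.array([f['cx']-F*c[0]/c[2], f['cy']+F*c[1]/c[2]])
E
python3 - <<'E'
from h import *
import pickle
np.set_printoptions(precision=3,suppress=True)
a=grab('top','top0.png');b=grab('scene','scene0.png')
pickle.dump((a,b),open('f0.pkl','wb'))
for f in(a,b):print({k:f[k] for k in f if k!='frame'})
print(observe()); print(env.nose_length)
E
```

```text
{'fovy': 47.34438331185372, 'cx': 315.53386446350055, 'cy': 200.02323259247174, 'world_to_cam': array([[  -0.007,   -1.   ,    0.005,  244.844],
       [   0.992,   -0.007,    0.126, -570.865],
       [  -0.126,    0.006,    0.992, -857.326],
       [   0.   ,    0.   ,    0.   ,    1.   ]])}
{'fovy': 56.64959371229145, 'cx': 316.31724712104653, 'cy': 196.47385957864054, 'world_to_cam': array([[   -1.   ,     0.016,    -0.005,   595.437],
       [   -0.016,    -0.81 ,     0.586,   187.136],
       [    0.006,     0.586,     0.81 , -1066.86 ],
       [    0.   ,     0.   ,     0.   ,     1.   ]])}
{'clock': 0.1, 'q': array([ 1.49 ,  0.359,  0.011, -0.   , -1.224, -0.288]), 'qvel': array([ 0.002, -0.001,  0.002,  0.001, -0.002,  0.001]), 'joint_torque': array([ -0.001, -58.476,  29.411,   6.955,  -0.003,   0.   ]), 'tool_pos': array([243.196, 629.212, 247.448]), 'ee_rot': array([ 3.087, -0.576, -0.   ]), 'ft_force': array([-0.056, -0.677, -0.274]), 'ft_torque': array([ 0.039,  0.003, -0.008]), 'gripper_force': 0.0, 'width': 84.98879704193284}
17.0
```

View pics/top0.png

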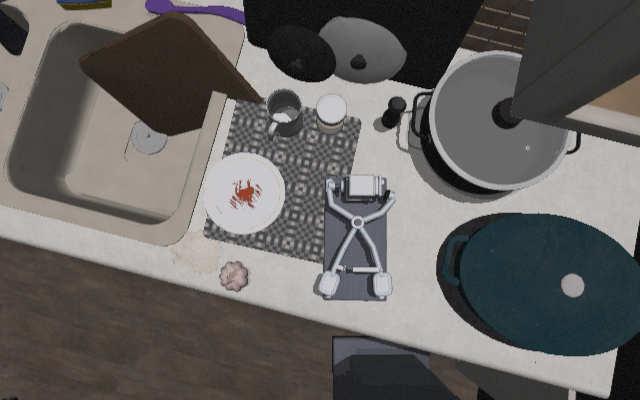

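View pics/scene0.png

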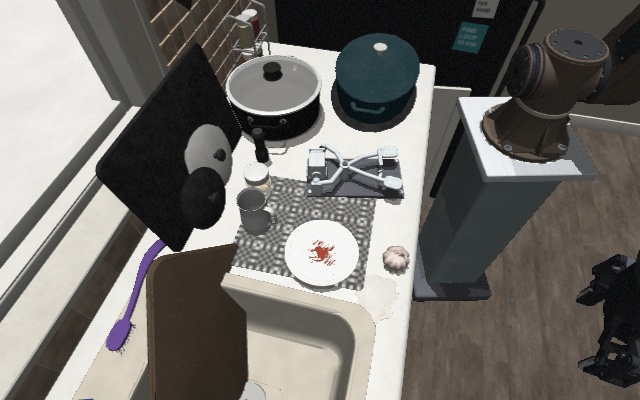

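The top view shows the clamp with its pivot near (357,223), movable pad near (328,285), fixed pad near (382,285), tin near (365,188) and plate centre near (244,193).

Run:
```python
from h import *
import pickle
a,b=pickle.load(open('f0.pkl','rb'))
im=cv2.cvtColor(a['frame'],cv2.COLOR_RGB2BGR)
c=cv2.resize(im[165:310,305:415],None,fx=4,fy=4,interpolation=cv2.INTER_CUBIC)
cv2.imwrite('pics/crop0.png',c)
P=onz(a,357,223,64);print('pivot',P)
r=onz(a,328,285,57);f=onz(a,382,285,57);print(r,f,(r-P),(f-P))
# plate: white mask
hsv=cv2.cvtColor(im,cv2.COLOR_BGR2HSV);
m=((hsv[...,1]<30)&(hsv[...,2]>190)).astype(np.uint8)
m[:, :198]=0;m[:,292:]=0;m[:145]=0;m[240:]=0
cs,_=cv2.findContours(m,cv2.RETR_EXTERNAL,cv2.CHAIN_APPROX_NONE);k=max(cs,key=cv2.contourArea)
e=cv2.fitEllipse(cv2.convexHull(k));print(e,cv2.boundingRect(k)); print('plate',onz(a,*e[0],26))
```

```text
pivot [524.80140753 163.24747206  64.        ]
[409.83122155 218.88332828  57.        ] [409.07231116 118.05010832  57.        ] [-114.97018598   55.63585622   -7.        ] [-115.72909637  -45.19736374   -7.        ]
((237.7512969970703, 191.06124877929688), (90.3486328125, 91.87353515625), 60.57551193237305) (198, 145, 87, 89)
plate [592.71225887 394.8402546   26.        ]
```

View pics/crop0.png

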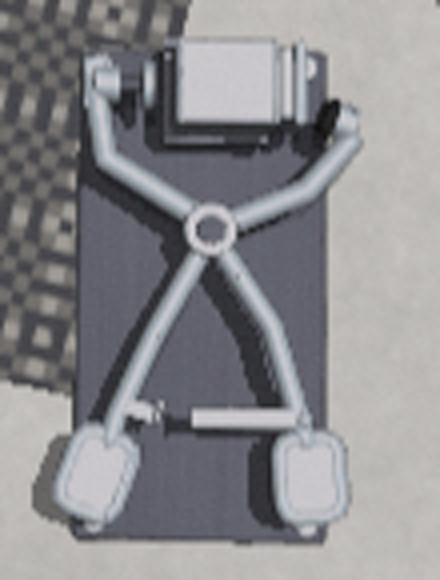

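The crop shows the pivot at (357.4,222.6), movable pad at (329.4,283), fixed pad at (382.6,284.3), the tin top with its lid to the right, and the yaw near zero.

Run:
```python
from h import *
import pickle
np.set_printoptions(precision=1,suppress=True)
a,b=pickle.load(open('f0.pkl','rb'))
o=lambda u,v,z:onz(a,305+(u+.5)/4-.5,165+(v+.5)/4-.5,z)
P=o(210,231,64);R=o(98,472,57);F=o(311,478,57)
cor=[o(*p,12) for p in [(74,541),(326,543),(327,52),(84,50)]]
print('P',P,'R',R-P,'F',F-P,'R-F',R-F);print('base',[c-P for c in cor])
d=(R-F)[:2];print('yaw rings',np.arctan2(-d[0],d[1]), 'P-mid',np.arctan2(*(P-(R+F)/2)[[1,0]]))
tin=[o(*p,72) for p in [(178,40),(275,40),(278,122),(180,124)]]
print('tin',[t-P for t in tin],'lid right',o(306,80,72)-P,'c',sum(tin)/4-P)
im=cv2.cvtColor(a['frame'],cv2.COLOR_RGB2BGR);hsv=cv2.cvtColor(im,cv2.COLOR_BGR2HSV)
m=((hsv[...,2]>185)&(hsv[...,1]<40)).astype(np.uint8)
m[:, :195]=0;m[:,295:]=0;m[:140]=0;m[245:]=0
m=cv2.morphologyEx(m,cv2.MORPH_CLOSE,np.ones((13,13)));m=cv2.morphologyEx(m,cv2.MORPH_OPEN,cv2.getStructuringElement(2,(31,31)))
n,l,s,c=cv2.connectedComponentsWithStats(m);print(s,c)
print('plate',onz(a,244.5,193.5,26), np.linalg.norm(onz(a,204,193,26)-onz(a,285,193,26)))
g=cv2.GaussianBlur(cv2.cvtColor(im,cv2.COLOR_BGR2GRAY),(3,3),0)
print(cv2.HoughCircles(g,cv2.HOUGH_GRADIENT,1,50,param1=120,param2=20,minRadius=36,maxRadius=46))
```

```text
P [526. 163.  64.] R [-111.8   53.7   -7. ] F [-115.3  -45.7   -7. ] R-F [ 3.5 99.4  0. ]
base [array([-147.3,   64.3,  -52. ]), array([-149.2,  -58.9,  -52. ]), array([ 94.3, -65.9, -52. ]), array([ 96.1,  57. , -52. ])]
yaw rings -0.03525051712738977 P-mid -0.035493829471504056
tin [array([89.9, 14.2,  8. ]), array([ 89.6, -31.7,   8. ]), array([ 50.5, -32.2,   8. ]), array([49.9, 13.9,  8. ])] lid right [ 70.4 -45.9   8. ] c [70.  -8.9  8. ]
[[     0      0    640    400 250261]
 [   195    153     90     81   5739]] [[321.3 199.7]
 [240.  192.7]]
plate [587.7 381.4  26. ] 160.3448117327622
[[[243.5 192.5  41. ]
  [357.5 179.5  37.7]
  [362.5  65.5  44.3]]]
```

{"api": "move_arm", "payload": {"commands": [0.5, -0.98, 0, 0, 0, 0, 0, 0.5, -0.98, 0, 0, 0, 0, 0, 0.5, -0.98, 0, 0, 0, 0, 0, 0.5, -0.98, 0, 0, 0, 0, 0], "squeeze": 20}}

```text
clock: 0.43
tool_pos: [318.6, 480.6, 247.7]
ee_rot: [3.087, -0.575, -0.0]
ft_force: [0.7, -1.0, 0.0]
width: 38.7
gripper_force: 0.0
```

{"api": "move_arm", "payload": {"commands": [0.5, -0.98, -0.3, 0, 0, 0, 0, 0.5, -0.98, -0.3, 0, 0, 0, 0, 0.5, -0.98, -0.3, 0, 0, 0, 0, 0.5, -0.98, -0.3, 0, 0, 0, 0, 0.5, -0.98, -0.3, 0, 0, 0, 0]}}

```text
clock: 0.85
tool_pos: [393.6, 329.7, 201.2]
ee_rot: [3.083, -0.581, -0.003]
ft_force: [-0.4, -0.7, -0.3]
width: 0.2
gripper_force: 0.0
```

{"api": "move_arm", "payload": {"commands": [0.27, -0.48, -0.2, 0, 0, 0, 0, 0.27, -0.48, -0.2, 0, 0, 0, 0, 0.27, -0.48, -0.5, 0, 0, 0, 0, 0.27, -0.48, -0.5, 0, 0, 0, 0, 0.27, -0.48, -0.5, 0, 0, 0, 0]}}

```text
clock: 1.27
tool_pos: [432.8, 261.8, 126.3]
ee_rot: [3.083, -0.578, -0.004]
ft_force: [0.3, 1.3, 0.4]
width: 0.2
gripper_force: 0.0
```

Run:
```python
from h import *
f=grab('wrist','w1.png');g=grab('top','t1.png')
print(f['fovy'],f['cx'],f['cy'],f['world_to_cam'])
for p in [(414,217,57),(527,161,64)]:print(proj(f,p),proj(g,p))
```

```text
70.0231584161833 318.24741879731596 198.64329697466627 [[-3.60402925e-01 -9.32782938e-01  5.07172710e-03  3.99559696e+02]
 [ 8.85499766e-01 -3.43833180e-01 -3.12520252e-01 -2.90883308e+02]
 [ 2.93257387e-01 -1.08142200e-01  9.49897557e-01 -3.61961571e+02]
 [ 0.00000000e+00  0.00000000e+00  0.00000000e+00  1.00000000e+00]]
[383.85502304 221.37746191] [328.98452386 282.72511205]
[422.28694658  23.86299438] [358.17042752 221.82674304]
```

View pics/w1.png

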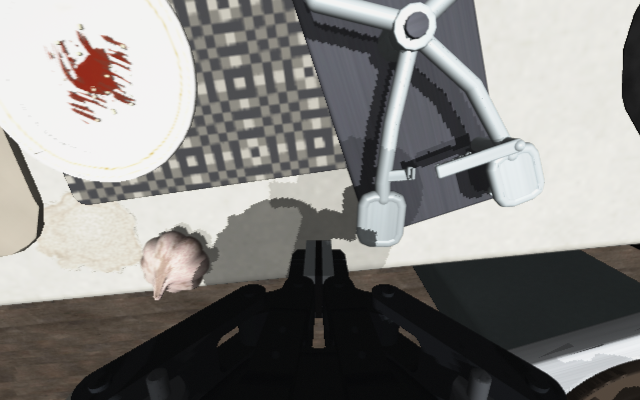

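The wrist view shows the movable pad at (381,218), pivot at (415,27), close to the projected points; fingers are clear to its left.

{"api": "move_arm", "payload": {"commands": [0, 0, -0.45, 0, 0, 0, 0, 0, 0, -0.45, 0, 0, 0, 0, 0, 0, -0.45, 0, 0, 0, 0]}}

```text
clock: 1.62
tool_pos: [432.2, 263.3, 58.4]
ee_rot: [3.085, -0.574, -0.004]
ft_force: [-0.9, -0.1, 0.3]
width: -0.1
gripper_force: 0.0
```

Run:
```python
from h import *
P=np.array([526,163]);T=np.array([433,263])
# approach dir then arc about pivot
d=np.array([-.441,-.897])
s=observe();print(s['tool_pos'],s['ft_force'])
C=np.array([426,247.])
for th in np.arange(0,.55,.05):
    c,sn=np.cos(th),np.sin(th);q=P+np.array([[c,-sn],[sn,c]])@(C-P)-C
    print(round(th,2),(q/150).round(3),round(th/.7854,3), np.array([-.441*c+.897*sn,-.441*sn-.897*c]).round(2))
```

```text
[432.19904458 263.30778634  58.43317357] [-0.92111218 -0.07717749  0.33826621]
0.0 [0. 0.] 0.0 [-0.44 -0.9 ]
0.05 [-0.027 -0.034] 0.064 [-0.4  -0.92]
0.1 [-0.053 -0.069] 0.127 [-0.35 -0.94]
0.15 [-0.076 -0.106] 0.191 [-0.3  -0.95]
0.2 [-0.098 -0.144] 0.255 [-0.25 -0.97]
0.25 [-0.118 -0.182] 0.318 [-0.21 -0.98]
0.3 [-0.136 -0.222] 0.382 [-0.16 -0.99]
0.35 [-0.152 -0.263] 0.446 [-0.11 -0.99]
0.4 [-0.165 -0.304] 0.509 [-0.06 -1.  ]
0.45 [-0.177 -0.346] 0.573 [-0.01 -1.  ]
0.5 [-0.187 -0.388] 0.637 [ 0.04 -1.  ]
```

{"api": "move_arm", "payload": {"commands": [-0.015, -0.035, 0, 0, 0, 0, 0, -0.03, -0.07, 0, 0, 0, 0, 0, -0.045, -0.107, 0, 0, 0, 0, 0, -0.06, -0.124, 0, 0, 0, 0.03, 0, -0.072, -0.141, 0, 0, 0, 0.064, 0, -0.085, -0.158, 0, 0, 0, 0.095, 0, -0.098, -0.176, 0, 0, 0, 0.127, 0]}}

```text
clock: 2.2
tool_pos: [419.6, 237.8, 62.1]
ee_rot: [-3.111, 0.417, -0.003]
ft_force: [0.2, 1.5, 1.1]
width: -0.3
gripper_force: 0.9
```

Run:
```python
from h import *
s=observe();print(s['tool_pos'],s['ft_force'],s['ee_rot'])
f=grab('top','t2.png')
cv2.imwrite('pics/t2c.png',cv2.resize(cv2.cvtColor(f['frame'],cv2.COLOR_RGB2BGR)[160:310,300:420],None,fx=4,fy=4,interpolation=2))
```

```text
[419.62806048 237.78166892  62.07634066] [0.17522169 1.50451196 1.05210216] [-3.11117914e+00  4.17033617e-01 -2.51489887e-03]
```

View pics/t2c.png

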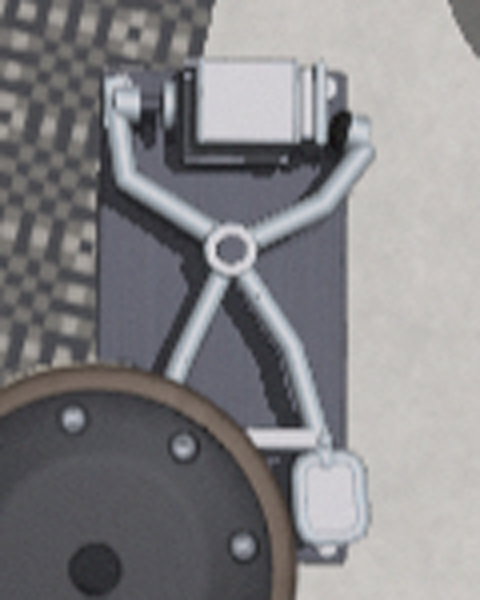

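The crop shows the gripper flange covering the pad, the jaw pad still just right of the lid, nothing touched wrongly. I push on along the arc.

{"api": "move_arm", "payload": {"commands": [-0.008, -0.012, 0, 0, 0, 0.02, 0, -0.016, -0.025, 0, 0, 0, 0.04, 0, -0.023, -0.037, 0, 0, 0, 0.064, 0, -0.03, -0.05, 0, 0, 0, 0.085, 0, -0.038, -0.062, 0, 0, 0, 0.106, 0, -0.045, -0.075, 0, 0, 0, 0.127, 0]}}

```text
clock: 2.75
tool_pos: [412.5, 226.1, 60.9]
ee_rot: [-3.13, 0.263, -0.001]
ft_force: [0.3, 3.9, 0.8]
width: 0.3
gripper_force: 2.2
```

{"api": "move_arm", "payload": {"commands": [-0.007, -0.012, 0, 0, 0, 0.02, 0, -0.014, -0.025, 0, 0, 0, 0.04, 0, -0.02, -0.038, 0, 0, 0, 0.064, 0]}}

```text
clock: 3.0
tool_pos: [409.5, 220.3, 60.8]
ee_rot: [-3.136, 0.184, -0.0]
ft_force: [-0.1, 3.1, 2.1]
width: 0.1
gripper_force: 1.6
```

{"api": "move_arm", "payload": {"commands": [-0.006, -0.013, 0, 0, 0, 0.02, 0, -0.012, -0.026, 0, 0, 0, 0.04, 0, -0.018, -0.04, 0, 0, 0, 0.064, 0]}}

```text
clock: 3.25
tool_pos: [406.7, 214.3, 60.8]
ee_rot: [-3.139, 0.105, -0.0]
ft_force: [1.2, 3.8, 1.0]
width: -0.0
gripper_force: 2.2
```

{"api": "move_arm", "payload": {"commands": [-0.005, -0.013, 0, 0, 0, 0.02, 0, -0.011, -0.027, 0, 0, 0, 0.04, 0, -0.016, -0.041, 0, 0, 0, 0.064, 0]}}

```text
clock: 3.5
tool_pos: [404.9, 209.6, 61.2]
ee_rot: [-3.138, 0.026, -0.003]
ft_force: [-3.3, 10.8, 0.6]
width: -0.1
gripper_force: 4.5
```

{"api": "move_arm", "payload": {"commands": [-0.001, -0.006, 0, 0, 0, 0.009, 0, -0.002, -0.012, 0, 0, 0, 0.018, 0]}}

```text
clock: 3.67
tool_pos: [404.0, 206.8, 60.9]
ee_rot: [-3.14, 0.005, -0.001]
ft_force: [-2.7, 7.8, 1.7]
width: 0.2
gripper_force: 3.6
```

{"api": "move_arm", "payload": {"commands": [-0.001, -0.006, 0, 0, 0, 0.009, 0, -0.002, -0.012, 0, 0, 0, 0.018, 0]}}

```text
clock: 3.83
tool_pos: [403.4, 204.9, 60.8]
ee_rot: [-3.141, -0.017, 0.0]
ft_force: [-4.5, 7.6, 1.9]
width: 0.1
gripper_force: 3.8
```

{"api": "move_arm", "payload": {"commands": [-0.001, -0.006, 0, 0, 0, 0.009, 0, -0.002, -0.012, 0, 0, 0, 0.018, 0]}}

```text
clock: 4.0
tool_pos: [403.1, 203.5, 60.8]
ee_rot: [-3.14, -0.039, -0.0]
ft_force: [-4.7, 9.7, 0.9]
width: -0.2
gripper_force: 4.5
```

{"api": "move_arm", "payload": {"commands": [-0.001, -0.006, 0, 0, 0, 0.009, 0, -0.002, -0.012, 0, 0, 0, 0.018, 0]}}

```text
clock: 4.17
tool_pos: [402.7, 201.5, 60.7]
ee_rot: [-3.14, -0.061, 0.0]
ft_force: [-4.4, 8.9, 0.0]
width: 0.1
gripper_force: 4.1
```

Look at the lid numerically and in a close crop before going on.

Run:
```python
from h import *
f=grab('top');g=grab('scene')
B=lambda f:cv2.cvtColor(f['frame'],cv2.COLOR_RGB2BGR)
x=cv2.resize(B(f)[165:235,315:405],(630,490),interpolation=2)
cv2.imwrite('pics/t3c.png',x)
s=observe();print(s['ft_force'],s['tool_pos'])
```

```text
[-3.88628192  9.08894879  0.59363283] [402.66143662 201.32992605  60.70655524]
```

View pics/t3c.png

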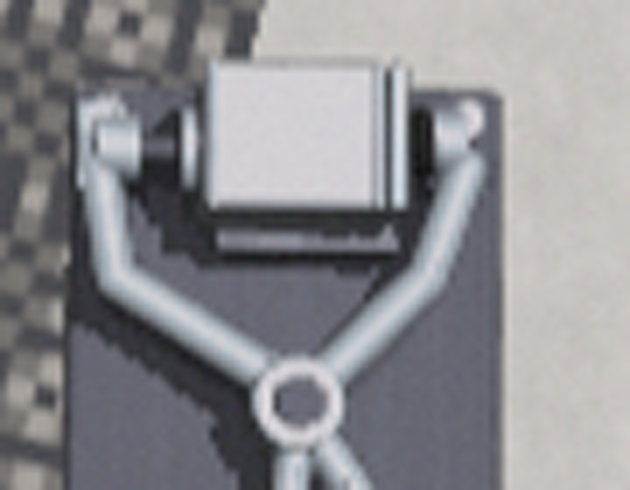

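The crop shows tin left edge (208) almost on the anvil (195) and the lid (375–408) still about 3 mm proud. I keep pushing in small steps.

{"api": "move_arm", "payload": {"commands": [-0.001, -0.006, 0, 0, 0, 0.009, 0, -0.001, -0.013, 0, 0, 0, 0.018, 0]}}

```text
clock: 4.43
tool_pos: [402.6, 199.8, 60.7]
ee_rot: [-3.139, -0.083, 0.0]
ft_force: [-6.6, 11.3, 0.6]
width: -0.4
gripper_force: 5.2
```

{"api": "move_arm", "payload": {"commands": [-0.001, -0.006, 0, 0, 0, 0.009, 0, -0.001, -0.013, 0, 0, 0, 0.018, 0]}}

```text
clock: 4.6
tool_pos: [402.3, 198.2, 60.8]
ee_rot: [-3.137, -0.105, 0.0]
ft_force: [-10.6, 14.5, 2.3]
width: -0.2
gripper_force: 7.0
```

{"api": "move_arm", "payload": {"commands": [-0.001, -0.006, 0, 0, 0, 0.009, 0, -0.001, -0.013, 0, 0, 0, 0.018, 0]}}

```text
clock: 4.77
tool_pos: [402.3, 196.9, 60.9]
ee_rot: [-3.136, -0.127, -0.001]
ft_force: [-10.5, 15.8, 1.3]
width: 0.1
gripper_force: 8.2
```

{"api": "move_arm", "payload": {"commands": [-0.01, 0, 0, 0, 0, 0, 0, -0.02, 0, 0, 0, 0, 0, 0]}}

```text
clock: 4.93
tool_pos: [401.6, 198.1, 61.8]
ee_rot: [-3.134, -0.13, -0.007]
ft_force: [3.1, 10.0, 0.7]
width: -0.1
gripper_force: 4.8
```

Run:
```python
from h import *
f=grab('top')
B=lambda f:cv2.cvtColor(f['frame'],cv2.COLOR_RGB2BGR)
im=B(f);cv2.imwrite('pics/t4.png',im)
g=cv2.cvtColor(im,cv2.COLOR_BGR2GRAY)
print(g[176:192,360:378].mean(0).round()); s=observe();print(s['ft_force'],s['tool_pos'])
a=cv2.cvtColor(cv2.imread('pics/top0.png'),cv2.COLOR_BGR2GRAY);print(a[178:192,360:385].mean(0).round())
```

```text
[209. 209. 209. 209. 209. 209. 209. 210. 172. 184.  89. 198. 205.  88.
  60.  68.  72. 145.]
[3.06439939 9.84741523 1.83239587] [401.62288702 198.07426066  61.93870203]
[200. 199. 200. 199. 200. 199. 200. 200. 200. 200. 200. 200. 200. 170.
 172. 158. 199. 200. 119. 168. 196. 154. 137. 126. 102.]
```

{"api": "move_arm", "payload": {"commands": [0, -0.006, 0, 0, 0, 0, 0, 0, -0.012, 0, 0, 0, 0, 0]}}

```text
clock: 5.15
tool_pos: [401.7, 196.8, 61.9]
ee_rot: [-3.133, -0.129, -0.008]
ft_force: [-1.8, 17.3, 0.6]
width: 0.0
gripper_force: 8.0
```

{"api": "move_arm", "payload": {"commands": [-0.002, -0.006, 0, 0, 0, 0, 0, -0.004, -0.012, 0, 0, 0, 0, 0]}}

```text
clock: 5.32
tool_pos: [401.6, 196.1, 62.1]
ee_rot: [-3.131, -0.129, -0.009]
ft_force: [-3.5, 20.4, -0.2]
width: -0.4
gripper_force: 9.5
```

{"api": "move_arm", "payload": {"commands": [0.0, 0.02, 0, 0, 0, 0, 0, 0.0, 0.06, 0, 0, 0, 0, 0, 0.02, 0.15, 0, 0, 0, 0, 0, 0.05, 0.3, 0, 0, 0, 0, 0, 0.05, 0.3, 0, 0, 0, 0, 0, 0.05, 0.3, 0, 0, 0, 0, 0]}}

```text
clock: 5.82
tool_pos: [406.1, 236.4, 60.1]
ee_rot: [3.137, 0.128, -0.003]
ft_force: [-1.4, -1.4, -1.3]
width: 0.2
gripper_force: 0.0
```

Run:
```python
from h import *
f=grab('top')
im=cv2.cvtColor(f['frame'],cv2.COLOR_RGB2BGR)
cv2.imwrite('pics/t5c.png',cv2.resize(im[170:310,310:410],None,fx=4.2,fy=4.2,interpolation=2))
g=cv2.cvtColor(im,cv2.COLOR_BGR2GRAY);print(g[176:192,360:378].mean(0).round())
s=observe();print(s['ft_force'],s['tool_pos'],s['q'])
```

```text
[206. 207. 207. 207. 207. 207. 207. 207. 166. 177.  85. 195. 203.  86.
  60.  63.  75. 137.]
[-1.93714169 -0.87940901  0.46672005] [405.7943804  235.72512708  60.06295751] [ 9.47180341e-01  2.43706118e-01 -6.67079929e-01 -2.04536893e-04
 -6.62962208e-01  7.04708485e-01]
```

View pics/t5c.png

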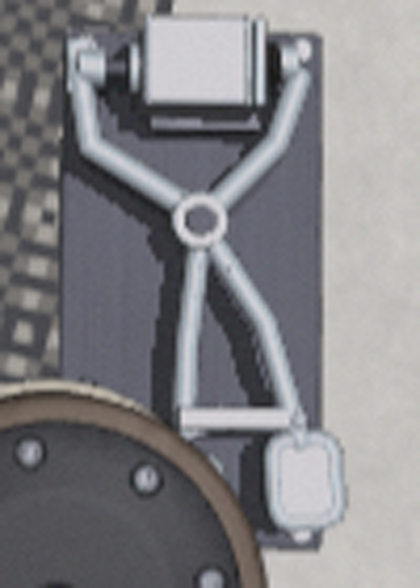

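Run:
```python
from h import *
for n in ['top0','t4']:
    g=cv2.cvtColor(cv2.imread(f'pics/{n}.png'),cv2.COLOR_BGR2GRAY)
    print(n,g[178:192,340:385].mean(0).round().astype(int).tolist())
f=grab('top','t6.png');g=cv2.cvtColor(f['frame'],cv2.COLOR_RGB2GRAY)
print(g[178:192,340:385].mean(0).round().astype(int).tolist())
L=onz(f,344.3,184,72);print(L[1], [(u,(L[1]-onz(f,u,184,72)[1]).round(1)) for u in (367.5,369.5,370.5,372.5)])
L=onz(f,348.8,184,72);print(L[1], [(u,(L[1]-onz(f,u,184,72)[1]).round(1)) for u in (372.5,375.5,377.5,378,380.5,381.5)])
```

```text
top0 [70, 139, 152, 106, 53, 39, 81, 69, 48, 121, 172, 199, 200, 200, 200, 200, 200, 200, 200, 200, 200, 199, 200, 199, 200, 199, 200, 200, 200, 200, 200, 200, 200, 170, 172, 158, 199, 200, 119, 168, 196, 154, 137, 126, 102]
t4 [58, 145, 156, 79, 116, 184, 208, 210, 210, 209, 209, 209, 209, 210, 209, 210, 209, 210, 209, 210, 209, 209, 209, 209, 209, 209, 209, 210, 171, 185, 89, 198, 204, 80, 43, 52, 58, 140, 159, 169, 183, 179, 166, 133, 108]
[56, 143, 154, 78, 112, 181, 207, 207, 207, 206, 207, 207, 207, 207, 207, 207, 206, 207, 206, 206, 207, 206, 206, 207, 207, 207, 207, 207, 165, 177, 87, 195, 202, 79, 43, 45, 60, 132, 150, 161, 175, 177, 170, 144, 107]
186.5985179966917 [(367.5, np.float64(43.8)), (369.5, np.float64(47.6)), (370.5, np.float64(49.4)), (372.5, np.float64(53.2))]
178.1089656892766 [(372.5, np.float64(44.7)), (375.5, np.float64(50.4)), (377.5, np.float64(54.2)), (378, np.float64(55.1)), (380.5, np.float64(59.8)), (381.5, np.float64(61.7))]
```

The crop shows the handles held shut (shank along 200→185) after letting go; the edge profile gives body 50 mm + cap ~6 mm, so the lid is home. I wait untouched and raise.

{"api": "move_arm", "payload": {"commands": [0, 0, 0.15, 0, 0, 0, 0, 0, 0, 0.3, 0, 0, 0, 0, 0, 0, 0.3, 0, 0, 0, 0, 0, 0, 0.3, 0, 0, 0, 0, 0, 0, 0.3, 0, 0, 0, 0, 0, 0, 0.3, 0, 0, 0, 0, 0, 0, 0.3, 0, 0, 0, 0, 0, 0, 0.3, 0, 0, 0, 0, 0, 0, 0.3, 0, 0, 0, 0, 0, 0, 0.3, 0, 0, 0, 0]}}

```text
clock: 6.75
tool_pos: [406.4, 236.3, 105.5]
ee_rot: [3.138, 0.126, -0.001]
ft_force: [-0.0, -0.2, 0.5]
width: 0.2
gripper_force: 0.0
```

Run:
```python
from h import *
f=grab('wrist','w2.png');s=observe();print(s['tool_pos'],s['ft_force'])
for p in [(401,168,57),(526,163,64),(409.5,117.5,57),(439,165,70)]:print(proj(f,p))
import pickle;pickle.dump(f,open('w2.pkl','wb'))
```

```text
[406.46113337 236.37280993 105.55459157] [ 0.3883481   0.75725672 -0.69397808]
[418.29758963 246.8027839 ]
[478.51363536  37.42321347]
[495.09265941 241.01192128]
[442.90006933 200.01302204]
```

View pics/w2.png

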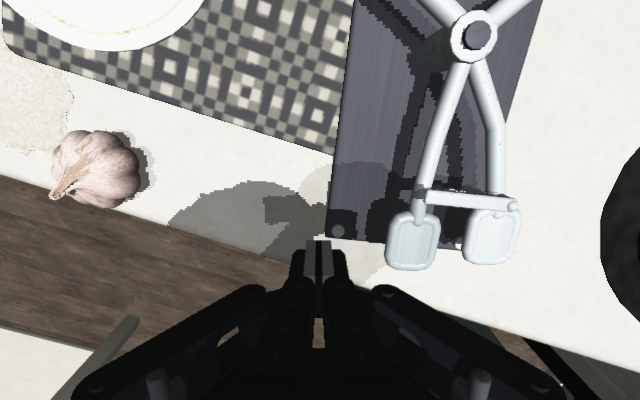

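The wrist view shows the movable pad at (413,241), held closed beside the fixed pad (491,237); with the view's offset that is about (403,169).

{"api": "move_arm", "payload": {"commands": [-0.01, -0.15, 0, 0, 0, 0, 0, -0.02, -0.3, 0, 0, 0, 0, 0, -0.02, -0.45, 0, 0, 0, 0, 0, -0.02, -0.45, -0.1, 0, 0, 0, 0, -0.02, -0.45, -0.17, 0, 0, 0, 0, -0.02, -0.45, -0.17, 0, 0, 0, 0]}}

```text
clock: 7.3
tool_pos: [402.7, 167.8, 78.9]
ee_rot: [3.137, 0.125, -0.003]
ft_force: [-0.7, -0.2, -0.4]
width: 0.2
gripper_force: 0.0
```

{"api": "move_arm", "payload": {"commands": [0, 0, -0.02, 0, 0, 0, 0, 0, 0, -0.04, 0, 0, 0, 0, 0, 0, -0.06, 0, 0, 0, 0]}}

```text
clock: 7.55
tool_pos: [403.9, 169.5, 71.5]
ee_rot: [-3.138, -0.127, -0.001]
ft_force: [-0.9, 0.6, 3.6]
width: -0.3
gripper_force: 1.7
```

{"api": "move_arm", "payload": {"commands": [0, 0, -0.02, 0, 0, 0, 0, 0, 0, -0.04, 0, 0, 0, 0, 0, 0, -0.06, 0, 0, 0, 0, 0, 0, -0.06, 0, 0, 0, 0]}}

```text
clock: 7.88
tool_pos: [403.0, 168.5, 61.6]
ee_rot: [3.138, 0.126, -0.002]
ft_force: [-0.1, 0.5, -0.9]
width: 0.3
gripper_force: 0.0
```

{"api": "move_arm", "payload": {"commands": [0, 0, 0.2, 0, 0, 0, 0, 0, 0, 0.45, 0, 0, 0, 0, 0, 0, 0.7, 0, 0, 0, 0, 0, 0, 0.95, 0, 0, 0, 0, 0, 0, 0.95, 0, 0, 0, 0]}}

```text
clock: 8.3
tool_pos: [406.4, 170.9, 211.9]
ee_rot: [-3.133, -0.128, -0.014]
ft_force: [1.2, 1.3, 0.5]
width: 0.1
gripper_force: 0.0
```

{"api": "move_arm", "payload": {"commands": [0.3, 0.3, 0.3, 0, 0, 0.2, 1, 0.6, 0.3, 0.3, 0, 0, 0.4, 1, 0.8, 0.1, 0.3, 0, 0, 0.6, 1, 0.98, 0, 0.3, 0, 0, 0.8, 1, 0.98, 0, 0.3, 0, 0, 0.9, 1, 0.98, 0, 0.3, 0, 0, 0.9, 1]}}

```text
clock: 8.8
tool_pos: [553.1, 167.4, 248.7]
ee_rot: [2.898, 1.21, -0.003]
ft_force: [0.5, 0.2, 0.6]
width: 72.3
gripper_force: 0.0
```

Run:
```python
from h import *
f=grab('wrist','w3.png');g=grab('top','t7.png');s=observe();print(s['tool_pos'],s['ee_rot'],s['q'],s['width'])
a=cv2.imread('pics/top0.png');b=cv2.imread('pics/t7.png')
for p in [(414,218,57),(596,155,72)]:print(proj(f,p))
top=np.hstack([a[165:310,310:400],b[165:310,310:400]]);top=cv2.resize(top,None,fx=2.2,fy=2.2,interpolation=2)
w=cv2.imread('pics/w3.png');w=cv2.resize(w,(400,250));c=np.zeros((max(319,250),top.shape[1]+400,3),np.uint8)
c[:top.shape[0],:top.shape[1]]=top;c[:250,top.shape[1]:]=w;cv2.imwrite('pics/c9.png',c);print(top.shape)
```

```text
[550.80083441 168.13803273 248.75406243] [ 2.90109717  1.20478956 -0.00307789] [ 6.35676486e-01  1.97537279e-01 -2.09671798e-01 -2.23225348e-04
 -1.16555507e+00  1.72243894e+00] 85.03252305208501
[206.69163977 228.32524759]
[355.00010884 162.86684602]
(319, 396, 3)
```

View pics/c9.png

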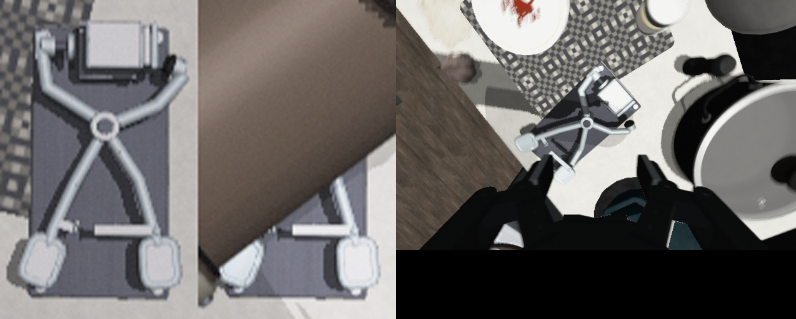

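The comparison shows the movable pad back in its open place; in the wrist view the tin is at about (357,155), near its predicted pixel.

Run:
```python
from h import *
import pickle
f=grab('wrist');im=f['frame'];g=cv2.cvtColor(im,cv2.COLOR_RGB2GRAY)
print(g[155,325:385:4])
m=(g>190).astype(np.uint8);m[:,:315]=0;m[:,410:]=0;m[:95]=0;m[215:]=0
n,l,s,c=cv2.connectedComponentsWithStats(cv2.erode(m,np.ones((3,3))),connectivity=4);
k=l[155,357];print(k,s[k],c[k])
cs,_=cv2.findContours((l==k).astype(np.uint8),0,2);r=cv2.minAreaRect(cs[0]);b=cv2.boxPoints(r)
print('rect',r);W=np.array([onz(f,*p,72) for p in b]);print(W.round(1),W.mean(0),[np.linalg.norm(W[i]-W[i-1]).round(1) for i in range(4)])
print('pivot',onz(f,305.6,197,64))
```

```text
[ 61 109 244 244 244 244 244 244 244 244 244 244 244 238 172]
7 [ 328  128   51   49 1268] [353.89984227 152.47082019]
rect ((353.1637268066406, 153.54425048828125), (41.297645568847656, 33.771881103515625), 48.8140754699707)
[[582.4 187.2  72. ]
 [616.8 185.1  72. ]
 [615.5 141.2  72. ]
 [579.9 142.3  72. ]] [598.6842521  163.93710719  72.        ] [np.float64(45.0), np.float64(34.4), np.float64(43.9), np.float64(35.6)]
pivot [526.74332908 164.37984386  64.        ]
```

{"api": "move_arm", "payload": {"commands": [0.3, -0.03, -0.2, 0, 0, 0.16, 0.66, 0.31, -0.03, -0.4, 0, 0, 0.32, 0.66, 0.31, -0.03, -0.6, 0, 0, 0.48, 0.66, 0.31, -0.03, -0.8, 0, 0, 0.64, 0.66, 0.31, -0.03, -0.9, 0, 0, 0.8, 0.66, 0.31, -0.03, -0.9, 0, 0, 0.95, 0.66, 0.31, -0.03, -0.9, 0, 0, 0.95, 0.66, 0.31, -0.03, -0.9, 0, 0, 0.95, 0.66]}}

```text
clock: 9.62
tool_pos: [596.8, 164.9, 115.2]
ee_rot: [2.268, 2.173, 0.0]
ft_force: [1.0, 0.1, 0.1]
width: 56.3
gripper_force: 0.0
```

Run:
```python
from h import *
s=observe();print(s['tool_pos'],s['ee_rot'],s['q'],s['width'],s['ft_force'])
r=s['ee_rot'];print(2*np.arctan2(r[1],r[0])-np.pi/2)
```

```text
[596.79532366 164.92713749 115.15366968] [2.26810059e+00 2.17345811e+00 2.94389027e-04] [ 5.84691081e-01  3.80841908e-01 -2.83637579e-01  2.36835578e-04
 -9.06092563e-01  2.51414517e+00] 56.34466357664465 [0.95273417 0.11444006 0.1333557 ]
-0.04261033897905597
```

{"api": "move_arm", "payload": {"commands": [0, -0.01, -0.15, 0, 0, 0, 0.66, 0, -0.01, -0.25, 0, 0, 0, 0.66, 0, -0.01, -0.36, 0, 0, 0, 0.66, 0, -0.01, -0.36, 0, 0, 0, 0.66]}}

```text
clock: 9.95
tool_pos: [595.5, 162.6, 58.9]
ee_rot: [-2.268, -2.172, 0.004]
ft_force: [-0.9, -0.4, -0.0]
width: 56.5
gripper_force: 0.0
```

{"api": "move_arm", "payload": {"commands": [0, 0, 0, 0, 0, 0, 0.3, 0, 0, 0, 0, 0, 0, 0.3, 0, 0, 0, 0, 0, 0, 0.3, 0, 0, 0, 0, 0, 0, 0.3, 0, 0, 0, 0, 0, 0, 0.3, 0, 0, 0, 0, 0, 0, 0.3], "squeeze": 25}}

```text
clock: 10.45
tool_pos: [597.5, 163.4, 62.1]
ee_rot: [2.262, 2.179, 0.003]
ft_force: [-2.5, 0.9, 5.8]
width: 39.5
gripper_force: 27.0
```

{"api": "move_arm", "payload": {"commands": [0, 0, 0.06, 0, 0, 0, 0.3, 0, 0, 0.15, 0, 0, 0, 0.3, 0, 0, 0.3, 0, 0, 0, 0.3, 0, 0, 0.45, 0, 0, 0, 0.3, 0, 0, 0.6, 0, 0, 0, 0.3, 0, 0, 0.6, 0, 0, 0, 0.3]}}

```text
clock: 10.95
tool_pos: [599.4, 163.8, 156.3]
ee_rot: [2.26, 2.178, 0.011]
ft_force: [1.2, 0.1, -2.5]
width: 39.4
gripper_force: 26.1
```

Run:
```python
from h import *
s=observe();print(s['tool_pos'],s['ee_rot'],s['width'],s['ft_force'],s['gripper_force'])
f=grab('wrist','w4.png');print(onz(f,316,200,13))
im=f['frame'];hsv=cv2.cvtColor(im,cv2.COLOR_RGB2HSV)
print('plate px',proj(f,(588,382,13)))
```

```text
[599.38159576 163.80504825 156.25641255] [2.26003374 2.17830237 0.01085968] 39.365239303805645 [ 1.23294398  0.06008773 -2.45899329] 26.125701069831848
[598.01265764 155.25382272  13.        ]
plate px [291.16151645 -88.60696109]
```

{"api": "move_arm", "payload": {"commands": [-0.02, 0.2, 0, 0, 0, 0, 0.3, -0.04, 0.45, 0, 0, 0, 0, 0.3, -0.06, 0.7, 0, 0, 0, 0, 0.3, -0.07, 0.9, 0, 0, 0, 0, 0.3, -0.07, 0.9, 0, 0, 0, 0, 0.3]}}

```text
clock: 11.42
tool_pos: [585.9, 302.7, 149.5]
ee_rot: [-2.259, -2.183, 0.0]
ft_force: [1.3, -0.7, -1.5]
width: 39.9
gripper_force: 26.0
```

{"api": "move_arm", "payload": {"commands": [0, 0.2, 0, 0, 0, 0, 0.3, 0, 0.4, -0.1, 0, 0, 0, 0.3, 0, 0.55, -0.3, 0, 0, 0, 0.3, 0, 0.55, -0.5, 0, 0, 0, 0.3, 0, 0.55, -0.6, 0, 0, 0, 0.3, 0, 0.55, -0.6, 0, 0, 0, 0.3]}}

```text
clock: 11.92
tool_pos: [583.4, 378.3, 54.6]
ee_rot: [-2.263, -2.179, 0.015]
ft_force: [-0.7, -1.9, -4.3]
width: 39.7
gripper_force: 26.0
```

Run:
```python
from h import *
s=observe();print(s['tool_pos'],s['ee_rot'],s['width'],s['ft_force'],s['gripper_force'])
f=grab('scene','s5.png')
im=cv2.imread('pics/s5.png')[130:330,220:440];cv2.imwrite('pics/s5c.png',cv2.resize(im,None,fx=2.8,fy=2.8))
```

```text
[583.41265777 378.28265798  54.64897126] [-2.26276468 -2.17854889  0.01546655] 39.72476204352595 [-0.72525286 -1.86085561 -4.25460007] 26.038516759872437
```

View pics/s5c.png

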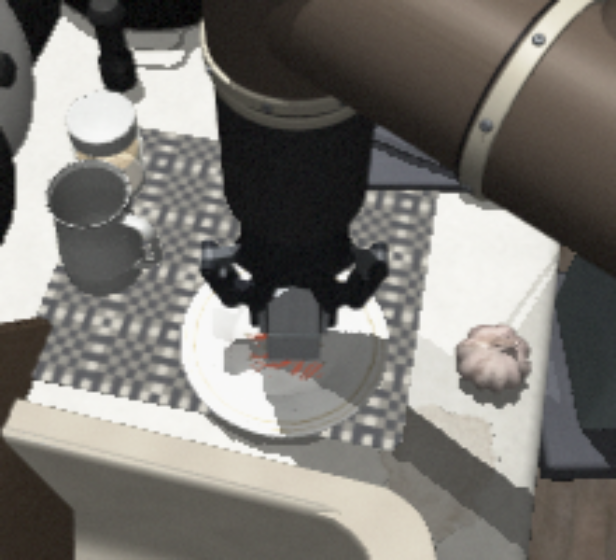

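The tin hangs level just above the plate's middle (front lower edge at about (292,360), plate centre about (285,345)).

{"api": "move_arm", "payload": {"commands": [0.02, 0.02, -0.015, 0, 0, 0, 0.3, 0.02, 0.02, -0.03, 0, 0, 0, 0.3, 0.02, 0.02, -0.045, 0, 0, 0, 0.3, 0.02, 0.02, -0.045, 0, 0, 0, 0.3]}}

```text
clock: 12.3
tool_pos: [589.9, 383.5, 54.8]
ee_rot: [-2.263, -2.179, -0.002]
ft_force: [0.1, -0.4, -2.4]
width: 39.8
gripper_force: 26.1
```

{"api": "move_arm", "payload": {"commands": [0, 0, -0.01, 0, 0, 0, 0.3, 0, 0, -0.02, 0, 0, 0, 0.3, 0, 0, -0.02, 0, 0, 0, 0.3]}}

```text
clock: 12.55
tool_pos: [589.5, 383.3, 51.1]
ee_rot: [-2.263, -2.179, -0.0]
ft_force: [-1.1, 1.1, -2.6]
width: 39.4
gripper_force: 26.1
```

{"api": "move_arm", "payload": {"commands": [0, 0, -0.01, 0, 0, 0, 0.3, 0, 0, -0.02, 0, 0, 0, 0.3, 0, 0, -0.02, 0, 0, 0, 0.3]}}

```text
clock: 12.8
tool_pos: [589.9, 383.8, 49.4]
ee_rot: [2.262, 2.18, 0.002]
ft_force: [-2.8, -2.0, 5.5]
width: 39.4
gripper_force: 27.2
```

{"api": "move_arm", "payload": {"commands": [0, 0, -0.008, 0, 0, 0, 0.3, 0, 0, -0.016, 0, 0, 0, 0.3, 0, 0, -0.016, 0, 0, 0, 0.3]}}

```text
clock: 13.05
tool_pos: [590.0, 384.0, 49.0]
ee_rot: [2.261, 2.18, 0.003]
ft_force: [-6.7, -1.8, 16.9]
width: 39.7
gripper_force: 28.8
```

{"api": "move_arm", "payload": {"commands": [0, 0, 0.016, 0, 0, 0, 0.3, 0, 0, 0.016, 0, 0, 0, 0.65, 0, 0, 0.016, 0, 0, 0, 0.65, 0, 0, 0.016, 0, 0, 0, 0.65, 0, 0, 0.016, 0, 0, 0, 0.65, 0, 0, 0.016, 0, 0, 0, 0.65]}}

```text
clock: 13.55
tool_pos: [589.5, 383.4, 47.7]
ee_rot: [2.263, 2.18, -0.001]
ft_force: [0.5, 0.1, 0.1]
width: 55.7
gripper_force: 0.0
```

{"api": "move_arm", "payload": {"commands": [0, 0, 0.1, 0, 0, 0, 0.65, 0, 0, 0.3, 0, 0, 0, 0.65, 0, 0, 0.6, 0, 0, 0, 0.65, 0, 0, 0.9, 0, 0, 0, 0.65, 0, 0, 1, 0, 0, 0, 0.65]}}

```text
clock: 13.97
tool_pos: [591.1, 384.3, 203.6]
ee_rot: [2.261, 2.18, 0.009]
ft_force: [1.6, 0.5, -0.3]
width: 55.2
gripper_force: 0.0
```

{"api": "move_arm", "payload": {"commands": [-0.3, 0.5, 0.3, 0, 0, 0, 0.65, -0.6, 0.9, 0.3, 0, 0, 0, 0.65, -0.9, 0.9, 0.3, 0, 0, 0, 0.65, -0.9, 0.9, 0.3, 0, 0, 0, 0.65, -0.9, 0.9, 0.3, 0, 0, 0, 0.65, -0.9, 0.9, 0.3, 0, 0, 0, 0.65]}}

```text
clock: 14.47
tool_pos: [450.5, 522.4, 244.3]
ee_rot: [-2.257, -2.184, -0.003]
ft_force: [1.3, -1.0, 0.3]
width: 55.3
gripper_force: 0.0
```

Run:
```python
from h import *
s=observe();print(s['tool_pos'],s['width'],s['ft_force'])
f=grab('top','t9.png');g=cv2.cvtColor(f['frame'],cv2.COLOR_RGB2GRAY)
print(proj(f,(588,382,55)))
a=cv2.imread('pics/top0.png');b=cv2.imread('pics/t9.png')
c=np.hstack([a[80:310,190:400],b[80:310,190:400]]);cv2.imwrite('pics/c10.png',cv2.resize(c,(798,437),interpolation=2))
```

```text
[450.45974739 522.41834747 244.33601166] 55.30797418038321 [ 1.29140925 -1.00068623  0.33083146]
[241.93126894 191.24414533]
```

View pics/c10.png

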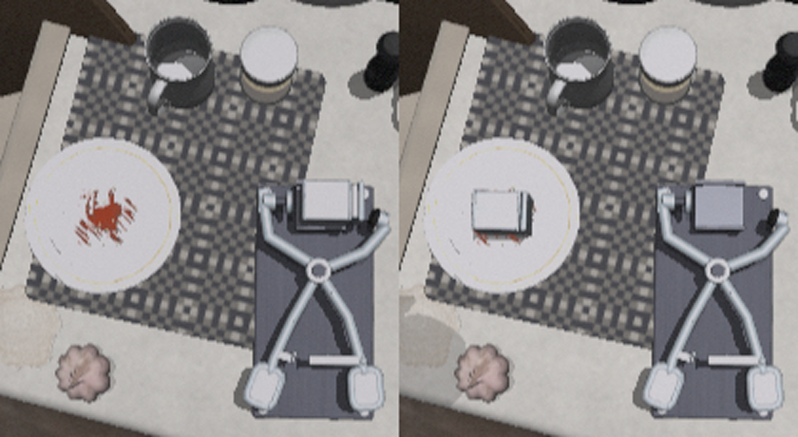

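The tin lies flat in the plate's middle (tin (502,213), plate (503,215)). The clamp is open, the lid is flush and the other things have not moved.

```bash
python3 -c "
from h import *
print(env.job_done())"
```

```text
the job is handed in; nothing more can be done
None
```

I handed the job in at about 14.5 s: the lid is pressed home, the ratchet held the clamp shut untouched for about a second, and the handles are now sprung open. The tin lies flat in the middle of the plate with nothing else moved. The push on the ring peaked at about 20 N, over the 14–17 N guide but under the 30 N limit; I couldn't measure the force on the tin and saw no dent. No verdict came back.

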